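# Put the display frame's kickstand down and hold it upright

### The arm

A 6-joint arm with a two-finger parallel gripper is mounted at the origin on the work surface. World frame = base frame: x ahead of the robot, y to its left, z up, the work surface at z = 0. Lengths are in m, angles in rad, forces in N, time in s.
With the tool pointing down it reaches from about 0.35 to 0.85 m from the base axis. Payload 8.1 kg.
Tool frame: the origin (TCP) lies on the centre line of the jaws, within the pads' length; the fingertips stand robot.finger_overhang ahead of it and the grasp point (between the pads) lies 5 mm behind it (robot.finger_overhang is the distance from the TCP to the fingertips, in m); z points along the fingers, y is the direction in which the jaws open and shut (so a half turn about z gives the same grasp; the last joint's range is limited). The gripper opens to 93 mm and grips with 3 to 60 N. Pads are 15 mm wide; open, the fingers measure 128 mm over their backs; the gripper's body (75 mm by 188 mm) begins 65 mm behind the grasp point.
Start: joints at [-1.209, 0.13, 1.488, -0, 1.523, -0.085], TCP at [0.259, -0.541, 0.233] pointing down, gripper open.
Joint ranges: [-2.96, 2.96], [-0.89, 2.26], [0.02, 2.5], [-1.34, 4.48], [0, 2.73], [-2.66, 2.66]. Speed limits (rad/s): [2.39, 2.39, 2.79, 3.14, 3.14, 3.14].

### API

Orientations are given as a rotation vector (axis times angle).
In Python, from plant import robot gives the robot as it stands. The module is installed in compiled form; this text tells all that it offers.
- The arm moves only by the tool carry_out, never from a script. Its argument "commands" is a list that holds one entry, the list of rows, each a list of 4 numbers: the shift along the tool's x, y, z in cm, then the turn about the tool's z in degrees. In form: [[[tx, ty, tz, roll], ...]]. A call has 1 to 20 rows; each row shifts and turns the commanded pose from where the row before left it, along the tool's axes as they then stand; what a row does not reach is not made up. A row lasts 1/12 s, in which the tool goes at most 41.7 mm and 7.16 degrees, less where a joint would pass 70% of its speed; a pose out of reach is approached as far as the arm can. A call is refused whole if a number of a shift passes 4.17 or a number of a turn 7.16, either way. A call with a gripper value outside its range is refused whole. "claw" is the finger opening in cm, from 0 to 9.3, set as the call begins (left out, the last holds). The fingers move at their own pace and stop on an object; "grip_force" is the grip in N (left out, the last holds). Time passes only in rows, so rows that do not move let the fingers close. It gives the time, the measured TCP pose, the force and the opening at its end, in the units of the state.
- robot.read_state(): the state, without advancing time (a new reading comes with each control period).
- robot.read_camera(name): name is "side" or "top"; returns the picture (400x640x3 uint8, red, green, blue); there is no depth.
- robot.camera_params(name): a dict with "mtx" (3x3 intrinsics, pixels), "dist_coeffs" ([k1, k2, p1, p2, k3] as OpenCV has them; the pictures are not rectified), "R" (3x3) and "t" (3): a world point X has camera coordinates R X + t. Camera axes: x right, y down, z forward; pixel columns grow to the right and rows downward; lengths in m; the calibration is good to about 2 mm. A picture is of the moment at which its call begins. camera_params takes no time and is no camera call.
- robot.close_job(): hands the job in, once; it reports no verdict.
The state is a dict: "t": time; "q": joint angles; "dq": joint speeds; "joint_torque": joint torques, N m; "tool_pos": TCP position; "orientation": TCP orientation; "force": force on the tool from outside, world axes, zero at the start; "wrist_torque": the same for the moment, N m; "opening": finger opening in m.
Only numpy, scipy, OpenCV 4.12 (cv2) and the standard library are available. Lean on these libraries where they do the work, as an engineer would, in place of code of your own. Each camera call takes 0.05 s, during which the arm holds its last target.

### The job

The cabinet that the display frame leans on is about to be taken away. First slide the lidded paste pan along the table, without lifting it, from the white ring by the frame onto the middle of the blue ring, so that the kickstand has room; then flip the red kickstand down past its over-centre point until it snaps fully down. Last, grip the frame by its top rail, bring it upright on its bottom rail without lifting it off the table, and finish holding it there plumb, clear of the cabinet and with the kickstand's foot off the table; leave everything else on the table where it is.

Things in the scene. Friction and masses are not known exactly. Their poses are not given: they have to be found in the camera images.
- frame_top (a point): Mid top rail (20 mm round tube), on its axis: grip here. Loose upright frame of aluminium tube, about 0.9 kg, 250 mm wide, leaning on the cabinet by about 0.25 rad. Axes: x along the rail, y square to the panel towards the cabinet, z up the frame (vertical when plumb). The kickstand is on the -y side. A plywood panel, y +1 to +7 mm, fills the frame right up to the rail.
- frame_foot (a point): Underside of the frame's bottom rail at mid length, 262 mm below frame_top along the frame's z; same axes. The rail is round (24 mm across its rubber sleeves, axis 12 mm above the table), so the frame tips about it unless held; it rolls or slips only a little.
- kick_hub (a point): Pivot of the kickstand, in the frame's axes: 162 mm up the frame from its underside, 34 mm out on the -y side, half-way along the frame.
- kick_tip (a point): Centre of the rounded end of the kickstand's black rubber foot (22 mm thick), 150 mm from the hub; the red leg is a 14 mm bar. Stowed, it points along the frame to its -x (robot) end, 8 deg upwards, past the end tube. It swings down in a plane splayed 22 deg from the frame's, to end pointing down and out to -y. Press down on it near the foot to flip it.
- kickstand (a joint): Angle of the kickstand: 0 stowed, 1.71 fully down on its stop. Its hub spring is over-centre: let go below about 0.35 it swings back up, beyond about 0.5 it snaps down by itself. It takes about 2 N down at the foot to start, then less. Fully down with the frame plumb, the foot hangs 12 mm above the table; let go, the frame would lean on it, about 8 deg off plumb.
- pan_knob (a point): Middle of the black knob on the paste pan's lid: 24 mm across, 22 mm tall, from 50 to 72 mm above the table, on the pan's axis. Steel pan, 124 mm across, 46 mm tall with the lid clipped on, about 0.6 kg, with a black handle along its +x, 34 mm up, reaching 172 mm from the axis. It starts on the white ring by the frame, where it blocks the kickstand's way down.
- ring_blue_mid (a point): Centre of the blue ring painted on the table (157 mm outside diameter, flat): the pan's new place.
- ring_orange_mid (a point): Centre of the orange ring painted on the table (157 mm outside diameter, flat), kept for something else.
- cabinet: Green steel paper cabinet, fixed, 340 mm along its x, 260 mm along its y and 170 mm tall, origin on the table at the middle of its lower -y edge (it extends to +y from there). The frame leans on the upper edge of that -y side. Sheets of paper lie on the far half of its top.
- squeeze_bottle: White squeeze bottle with a red cap, 62 mm diameter, 190 mm tall, origin at its underside. Leave it alone.
- mug: Blue mug, 78 mm diameter, 90 mm tall, origin at its underside. Leave it alone.
- flask: Green drinks flask, 68 mm diameter, 195 mm tall, origin at its underside. Leave it alone.
- ink_tin: Ink tin with a blue band, 72 mm diameter, 60 mm tall, origin at its underside. Leave it alone.
- brayer: Ink roller with a black 90 mm wide roller and a wooden handle, about 150 mm long, 40 mm tall, origin on the table under the roller. Leave it alone.
- palette_knife: Palette knife, about 190 mm long, 17 mm tall, lying flat, origin on the table at its middle. Leave it alone.
Not all that is in view belongs to the job. Of the things that look like the part that bears pan_knob, the largest one is meant.

How it is judged:
On the way, in this order (a step that is already met when the one before it is completed fails the run):
1. the pan stands on the blue ring, slid there along the table (horizontal distance between pan_knob and ring_blue_mid below 0.02 m and height (world z) of pan_knob below 0.066 m and value of joint kickstand below 0.5 rad), for 0.2 s.
2. the kickstand is fully down (horizontal distance between pan_knob and ring_blue_mid below 0.02 m and height (world z) of pan_knob below 0.066 m and value of joint kickstand above 1.6 rad), for 0.3 s.
At the end, for the whole second after the job is handed in: Pan on the table, middle within 20 mm of the blue ring's; kickstand over 1.6 rad; frame still, on its bottom rail (lifted < 8 mm), within 0.06 rad of plumb, gripped at the top rail with over 2 N, off the cabinet, foot of the stand off the table; other things within 30 mm of where they were (all of step 2 and angle between frame_top's own z axis and vertical below 0.06 rad and height (world z) of frame_foot below 0.008 m and contact force between the fingers and frame above 2 N and z of the grasp point in the frame of frame_top above -0.035 m and y of the grasp point in the frame of frame_top between -0.02 and 0.02 m and contact force between frame and cabinet below 0.3 N and height (world z) of kick_tip above 0.014 m and linear speed of each of frame, pan below 0.02 m/s and distance of each of squeeze_bottle, mug, flask, ink_tin, brayer, palette_knife from where it was at the start of the episode below 0.03 m); the arm keeps its last pose, push and grip.
It fails at once if the pan is lifted off the table or tipped (height (world z) of pan_knob above 0.073 m or angle between pan_knob's own z axis and vertical above 0.2 rad).
It fails at once if the frame is lifted off the table (height (world z) of frame_foot above 0.03 m).
It fails at once if the frame falls over (angle between frame_top's own z axis and vertical above 0.6 rad).
It fails at once if something else on the table is pushed away or knocked over (distance of any of squeeze_bottle, mug, flask, ink_tin, brayer, palette_knife from where it was at the start of the episode above 0.03 m).
It also fails if it takes over 69 s, if anything falls off the work surface, if the arm or the gripper's body presses on something with over 40 N, if the wrist force passes 120 N, or if a joint passes its speed limit or range.

## Working session

There is one attempt and no reset: what is moved stays moved. The work goes in short steps, Python scripts to look and compute and a tool call to move; the robot and the scene stay as the last step left them, time stands still between calls to the robot, and variables do not carry over. Pictures are saved under pics/ and viewed, and the job is handed in when it is done.

Besides the shell and the picture viewer there is one more tool, called after "Call:" as a command line: name --argument value ..., lists and objects as JSON in quotes. carry_out: Moves the arm, as the interface text tells. Its arguments: {"type":"object","properties":{"commands":{"type":"array","items":{"type":"array","items":{"type":"array","items":{"type":"number"}}}},"claw":{"type":"number"},"grip_force":{"type":"number"}},"required":["commands"]}

```bash
mkdir -p pics; ls; python3 - <<'E'
from plant import robot
import cv2
print(robot.read_state()); print(robot.finger_overhang)
for n in ("side","top"):
    im=robot.read_camera(n); cv2.imwrite(f"pics/{n}0.png",im[:,:,::-1]); p=robot.camera_params(n); print(n,p)
E
```

```text
pics
{'t': 0.0, 'q': array([-1.20942675e+00,  1.31162683e-01,  1.48925819e+00,  3.02692011e-06,
        1.52299821e+00, -8.54140489e-02]), 'dq': array([ 7.09003351e-05,  1.87329439e-03, -5.22386894e-04, -7.09724988e-04,
       -1.21869365e-03,  2.92391051e-04]), 'joint_torque': array([-1.84439891e-04, -5.59855020e+01, -4.91756952e+01,  7.66822603e-02,
        3.55268258e-02, -1.84120604e-04]), 'tool_pos': array([ 0.25906337, -0.54059454,  0.2315981 ]), 'orientation': array([-3.06176474e+00, -6.95582378e-01,  3.89667759e-04]), 'force': array([ 0.22381367, -0.14535151, -0.98043954]), 'wrist_torque': array([0.02655337, 0.00467043, 0.02028543]), 'opening': 0.09279348577381932}
0.014
side {'mtx': array([[364.37433654,   0.        , 317.45538268],
       [  0.        , 364.37433654, 200.8945581 ],
       [  0.        ,   0.        ,   1.        ]]), 'dist_coeffs': array([-0.03319947,  0.        ,  0.        ,  0.        ,  0.        ]), 'R': array([[ 0.97706959, -0.21223577,  0.01705855],
       [-0.14998868, -0.74293509, -0.65234258],
       [ 0.15112383,  0.63482551, -0.75773225]]), 't': array([-0.46171812,  0.09128142,  1.35084353])}
top {'mtx': array([[426.73670552,   0.        , 323.86831994],
       [  0.        , 426.73670552, 202.28310549],
       [  0.        ,   0.        ,   1.        ]]), 'dist_coeffs': array([-0.01518635,  0.        ,  0.        ,  0.        ,  0.        ]), 'R': array([[-1.40125815e-02, -9.99901814e-01, -9.88414895e-05],
       [-9.97269967e-01,  1.39828662e-02, -7.25058091e-02],
       [ 7.25000721e-02, -9.17421909e-04, -9.97367985e-01]]), 't': array([-0.0808852 ,  0.45965506,  1.38614638])}
```

View pics/side0.png

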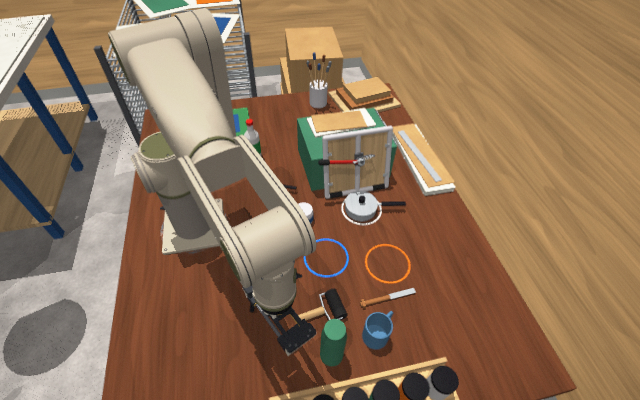

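View pics/top0.png

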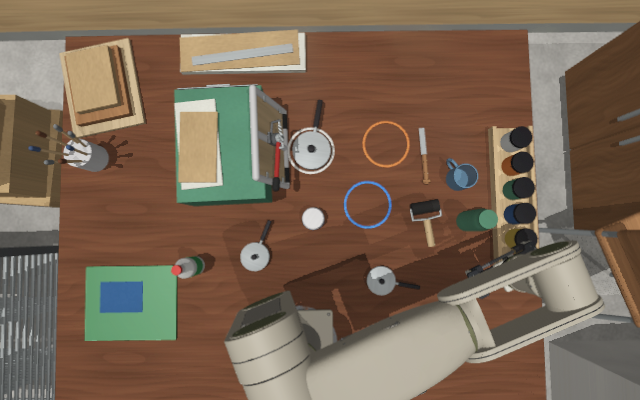

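Candidates for the paste pan (top view): big pan at (311,150) on the white ring, small pans at (255,257) and (381,281). The largest, on the white ring by the frame, fits the description. I'll check it in a crop and measure.

```bash
cat > h.py <<'E'
import numpy as np, cv2
from plant import robot
P={n:robot.camera_params(n) for n in("side","top")}
def ray(n,uv):
    p=P[n]; x=cv2.undistortPoints(np.array([[uv]],float),p["mtx"],p["dist_coeffs"])[0,0]
    R=p["R"]; return -R.T@p["t"], R.T@np.array([x[0],x[1],1])
def plane(n,uv,z):
    c,d=ray(n,uv); return c+d*(z-c[2])/d[2]
def tri(a,b):
    c1,d1=ray("side",a);c2,d2=ray("top",b)
    A=np.stack([d1,-d2],1); s=np.linalg.lstsq(A,c2-c1,rcond=None)[0]
    x=c1+d1*s[0];y=c2+d2*s[1]; return (x+y)/2, np.linalg.norm(x-y)
def proj(n,X):
    p=P[n]; r=cv2.projectPoints(np.atleast_2d(X).astype(float),cv2.Rodrigues(p["R"])[0],p["t"],p["mtx"],p["dist_coeffs"])[0]; return r[:,0]
def crop(im,x0,y0,x1,y1,k,name):
    cv2.imwrite("pics/"+name,cv2.resize(im[y0:y1,x0:x1,::-1],None,fx=k,fy=k,interpolation=cv2.INTER_CUBIC))
E
python3 - <<'E'
from h import *
s=cv2.imread("pics/side0.png")[:,:,::-1];t=cv2.imread("pics/top0.png")[:,:,::-1]
crop(s,290,100,430,230,5,"s_c.png");crop(t,220,70,420,250,4,"t_c.png")
for n,im in(("side",s),("top",t)):
    h=cv2.cvtColor(im.copy(),cv2.COLOR_RGB2HSV)
    for c,lo,hi in(("blue",(105,150,120),(125,255,255)),("orange",(8,200,180),(18,255,255)),("red",(0,180,120),(6,255,255))):
        m=cv2.inRange(h,lo,hi); k,l,st,ce=cv2.connectedComponentsWithStats(m)
        for i in range(1,k):
            if st[i,4]>40:
                x,y=st[i,0]+(st[i,2]-1)/2,st[i,1]+(st[i,3]-1)/2
                print(n,c,st[i],ce[i].round(1),plane(n,(x,y),0).round(4))
E
```

```text
side blue [215  18  15  15 120] [221.7  22.8] [0.1763 1.7    0.    ]
side blue [234 115   6  17  61] [236.3 122.5] [0.2002 0.5891 0.    ]
side blue [316 239  33  22  69] [335.8 245.4] [ 0.4806 -0.2064  0.    ]
side blue [306 261  42  16  92] [328.7 271.5] [ 0.4439 -0.2773  0.    ]
side orange [197   0  34   4  80] [209.2   0.9] [0.1297 2.1271 0.    ]
side orange [365 244  46  40 261] [387.8 263.9] [ 0.6553 -0.3012  0.    ]
side red [330 160  25   4  56] [342.  161.2] [0.6315 0.2269 0.    ]
top blue [365 182  26  45  91] [382.5 200.4] [ 0.4515 -0.2656  0.    ]
top blue [ 101  282   42   30 1205] [121.2 296.8] [0.1585 0.5823 0.    ]
top red [275 149   5  28  74] [277.  161.9] [0.5955 0.0678 0.    ]
```

View pics/s_c.png

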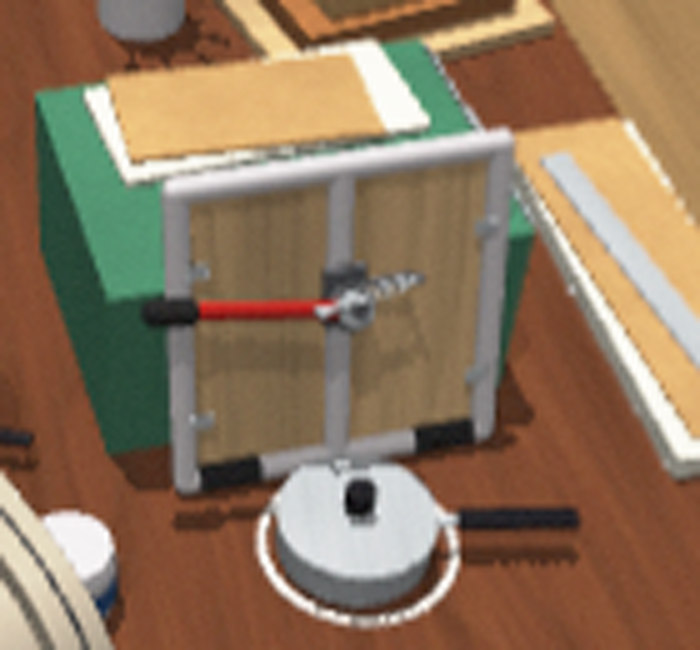

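View pics/t_c.png

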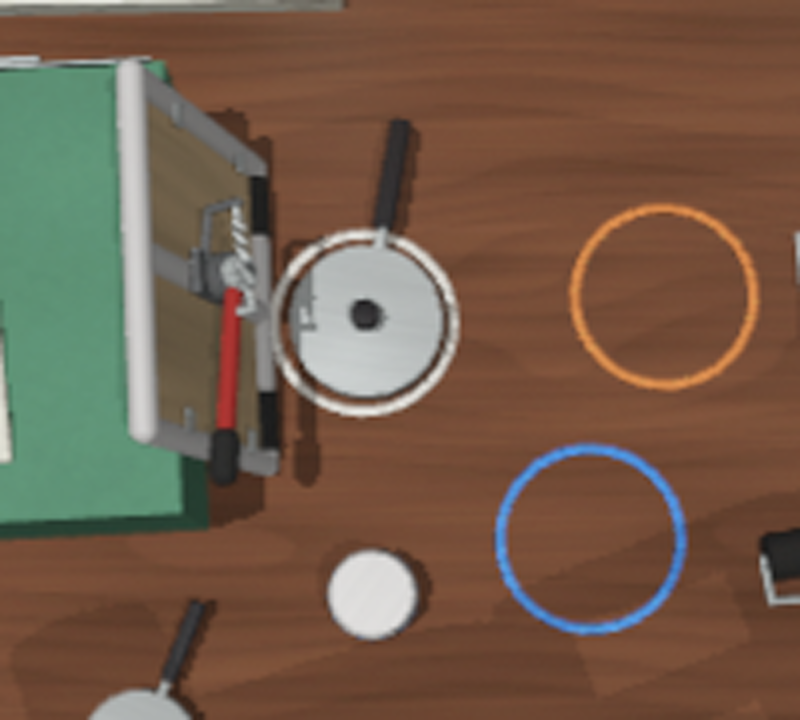

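```bash
python3 - <<'E'
from h import *
s=cv2.imread("pics/side0.png")[:,:,::-1];t=cv2.imread("pics/top0.png")[:,:,::-1]
S=lambda a,b:(290+(a+.5)/5-.5,100+(b+.5)/5-.5)
T=lambda a,b:(220+(a+.5)/4-.5,70+(b+.5)/4-.5)
for nm,a,b in(("knobmid",(360,497),(366,314)),("railNear",(168,190),(142,437)),("railFar",(508,139),(130,65)),("tip",(148,313),(224,478)),("bar",(200,310),(229,420)),("hub",(345,308),(233,275)),("rearbot",(187,485),(273,468))):
    x,e=tri(S(*a),T(*b)); print(nm,x.round(4),round(e,4))
def ell(n,im,lo,hi,box):
    h=cv2.cvtColor(im.copy(),cv2.COLOR_RGB2HSV); m=cv2.inRange(h,lo,hi)
    mm=np.zeros_like(m); x0,y0,x1,y1=box; mm[y0:y1,x0:x1]=m[y0:y1,x0:x1]
    v,u=np.nonzero(mm); W=np.array([plane(n,(a,b),0)[:2] for a,b in zip(u,v)],np.float32)
    A=np.c_[2*W,np.ones(len(W))]; r=np.linalg.lstsq(A,(W**2).sum(1),rcond=None)[0]
    print(n,"ring",r[:2].round(4),"rad",np.sqrt(r[2]+(r[:2]**2).sum()).round(4),len(u))
ell("top",t,(100,100,100),(125,255,255),(340,178,395,232)); ell("side",s,(100,110,100),(125,255,255),(300,235,352,280))
ell("top",t,(8,130,150),(20,255,255),(360,118,412,170)); ell("side",s,(8,130,150),(20,255,255),(360,240,415,286))
for z in (.05,.06,.072): print(z,plane("top",T(366,314),z).round(4))
# tin, brayer etc
for nm,p,z in(("tin",T(372,594),.06),("brayer",(427,208),.04),("brayerhandle",(431,246),.02),("handle_tip",T(400,120),.034),("flask",(483,220),.195),("knife",(422,128),.01),("knife2",(426,184),.01),("smallpan",(381,281),.04)):
    print(nm,plane("top",p,z).round(4))
E
```

```text
knobmid [ 0.6304 -0.0488  0.0615] 0.0004
railNear [0.5095 0.1002 0.2546] 0.0027
railFar [0.7696 0.108  0.2558] 0.0013
tip [0.4869 0.0523 0.1831] 0.0005
bar [0.5272 0.0489 0.1823] 0.0039
hub [0.6381 0.0471 0.1659] 0.0036
rearbot [0.5149 0.0306 0.0124] 0.0051
top ring [ 0.4509 -0.231 ] rad 0.0752 340
side ring [ 0.4521 -0.2308] rad 0.0752 234
top ring [ 0.6548 -0.2975] rad 0.0752 399
side ring [ 0.6554 -0.2976] rad 0.0754 404
0.05 [ 0.6325 -0.0485  0.05  ]
0.06 [ 0.6305 -0.0487  0.06  ]
0.072 [ 0.6281 -0.0491  0.072 ]
tin [ 0.4054 -0.0509  0.06  ]
brayer [ 0.4336 -0.4203  0.04  ]
brayerhandle [ 0.3105 -0.4344  0.02  ]
handle_tip [ 0.7978 -0.078   0.034 ]
flask [ 0.3882 -0.5424  0.195 ]
knife [ 0.7038 -0.4195  0.01  ]
knife2 [ 0.515  -0.4268  0.01  ]
smallpan [ 0.2023 -0.2661  0.04  ]
```

The crop confirms it: big lidded pan, knob at side (362,199) / top (311.5,148.5), on the white ring. Knob is at (0.6315,-0.0485,0.06), blue ring at (0.4515,-0.231), rail mid at about (0.640,0.104,0.255), and kick tip at (0.487,0.052,0.183). I'll move above the pan first.

Call:
carry_out --commands '[[[3.4, -1.77, -1, 0], [3.4, -1.77, -1, 0], [3.4, -1.77, -1, 0], [3.4, -1.77, 0, 0], [3.4, -1.77, 0, 0], [3.4, -1.77, 0, 0], [3.4, -1.77, 0, 0], [3.4, -1.77, 0, 0], [3.4, -1.77, 0, 0], [3.4, -1.77, 0, 0], [3.4, -1.77, 0, 0], [3.4, -1.77, 0, 0], [3.4, -1.77, 0, 0], [3.4, -1.77, 0, 0], [3.4, -1.77, 0, 0], [3.4, -1.77, 0, 0], [0, 0, 0, 0], [0, 0, 0, 0]]]' --claw 6

```text
t: 1.6
tool_pos: [0.6278, -0.0486, 0.2613]
orientation: [-3.062, -0.701, 0.003]
force: [-0.0, -0.5, 0.2]
opening: 0.0599
```

Call:
carry_out --commands '[[[0, 0, 0, -6.4], [0, 0, 0, -6.4], [0, 0, 0, -6.4], [0, 0, 0, -6.4], [0, 0, 0, -6.4], [0, 0, 0, -6.4], [0, 0, 0, -6.4], [0, 0, 0, -6.4], [0, 0, 0, -6.4], [0, 0, 0, -6.4], [0, 0, 0, 0], [0, 0, 0, 0]]]'

```text
t: 2.6
tool_pos: [0.627, -0.0518, 0.2626]
orientation: [-2.234, -2.208, 0.001]
force: [-1.0, 0.7, -0.1]
opening: 0.0598
```

```bash
cat >> h.py <<'E'
from scipy.spatial.transform import Rotation as Rn
def st():
    s=robot.read_state(); R=Rn.from_rotvec(s["orientation"]).as_matrix()
    print("t",round(s["t"],2),"pos",s["tool_pos"].round(4),"F",s["force"].round(1),"op",round(s["opening"],4),"q",s["q"].round(2)); print("x",R[:,0].round(3),"y",R[:,1].round(3),"z",R[:,2].round(3)); return s,R
def to(p):
    s,R=st(); print("tool cm",(100*R.T@(np.array(p)-s["tool_pos"])).round(2))
E
python3 -c "
from h import *
to((.6315,-.0485,.1))
a=robot.read_camera('side');b=robot.read_camera('top');crop(a,290,100,430,230,5,'s1.png');crop(b,220,70,420,250,4,'t1.png')"
```

```text
t 2.6 pos [ 0.627  -0.0518  0.2626] F [-1.   0.7 -0.1] op 0.0598 q [-0.16  0.2   1.36 -0.    1.59 -0.15]
x [ 0.012  1.    -0.   ] y [ 1.    -0.012 -0.   ] z [-0. -0. -1.]
tool cm [ 0.34  0.46 16.26]
```

Call:
carry_out --commands '[[[0.3, 0.4, 2, 0], [0, 0, 3, 0], [0, 0, 3, 0], [0, 0, 3, 0], [0, 0, 3, 0], [0, 0, 2, 0], [0, 0, 0, 0], [0, 0, 0, 0], [0, 0, 0, 0]]]'

```text
t: 3.45
tool_pos: [0.6325, -0.0479, 0.1045]
orientation: [2.229, 2.211, 0.002]
force: [0.5, -0.3, 0.9]
opening: 0.0601
```

```bash
python3 -c "
from h import *
to((.6315,-.0485,.067))
a=robot.read_camera('side');crop(a,290,100,430,230,5,'s2.png')"
```

```text
t 3.45 pos [ 0.6325 -0.0479  0.1045] F [ 0.5 -0.3  0.9] op 0.0601 q [-0.16  0.31  1.52 -0.    1.31 -0.15]
x [ 0.008  1.    -0.   ] y [ 1.    -0.008  0.002] z [ 0.002 -0.    -1.   ]
tool cm [-0.06 -0.11  3.75]
```

View pics/s2.png

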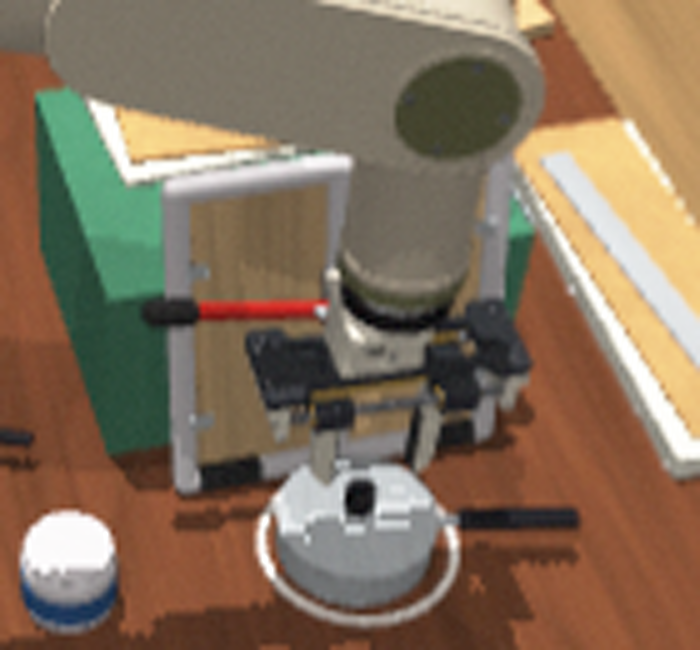

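The fingers straddle the knob at (360,495). Lowering and closing.

Call:
carry_out --commands '[[[0, 0, 1.3, 0], [0, 0, 1.3, 0], [0, 0, 1.1, 0], [0, 0, 0, 0], [0, 0, 0, 0]]]'

```text
t: 3.92
tool_pos: [0.6301, -0.0474, 0.0637]
orientation: [-2.227, -2.212, 0.003]
force: [0.8, -0.1, 0.6]
opening: 0.0599
```

Call:
carry_out --commands '[[[0, 0, 0, 0], [0, 0, 0, 0], [0, 0, 0, 0], [0, 0, 0, 0], [0, 0, 0, 0], [0, 0, 0, 0], [0, 0, 0, 0], [0, 0, 0, 0]]]' --claw 1.5 --grip_force 20

```text
t: 4.58
tool_pos: [0.6308, -0.0477, 0.0659]
orientation: [-2.228, -2.213, 0.002]
force: [-5.5, -0.2, 4.5]
opening: 0.0234
```

```bash
python3 -c "
from h import *
to((.4515,-.231,.0675))"
```

```text
t 4.58 pos [ 0.6308 -0.0477  0.0659] F [-5.5 -0.2  4.5] op 0.0234 q [-0.16  0.35  1.55 -0.    1.25 -0.15]
x [0.007 1.    0.   ] y [ 1.    -0.007 -0.002] z [-0.002  0.    -1.   ]
tool cm [-18.46 -17.8   -0.13]
```

Call:
carry_out --commands '[[[-0.92, -0.89, 0, 0], [-0.92, -0.89, 0, 0], [-0.92, -0.89, 0, 0], [-0.92, -0.89, 0, 0], [-0.92, -0.89, 0, 0], [-0.92, -0.89, 0, 0], [-0.92, -0.89, 0, 0], [-0.92, -0.89, 0, 0], [-0.92, -0.89, 0, 0], [-0.92, -0.89, 0, 0]]]'

```text
t: 5.42
tool_pos: [0.5411, -0.1399, 0.0659]
orientation: [2.229, 2.213, 0.001]
force: [3.2, 4.0, 1.4]
opening: 0.0235
```

Call:
carry_out --commands '[[[-0.92, -0.89, 0, 0], [-0.92, -0.89, 0, 0], [-0.92, -0.89, 0, 0], [-0.92, -0.89, 0, 0], [-0.92, -0.89, 0, 0], [-0.92, -0.89, 0, 0], [-0.92, -0.89, 0, 0], [-0.92, -0.89, 0, 0], [-0.92, -0.89, 0, 0], [-0.92, -0.89, 0, 0], [0, 0, 0, 0], [0, 0, 0, 0]]]'

```text
t: 6.42
tool_pos: [0.4501, -0.2323, 0.0658]
orientation: [-2.231, -2.211, 0.006]
force: [-8.0, -5.6, 7.7]
opening: 0.0234
```

```bash
python3 -c "
from h import *
to((.4515,-.231,.0675))
a=robot.read_camera('side');crop(a,270,170,430,300,5,'s3.png');a=robot.read_camera('top');crop(a,300,90,460,250,4,'t3.png')"
```

```text
t 6.42 pos [ 0.4501 -0.2323  0.0658] F [-8.  -5.6  7.7] op 0.0234 q [-0.58  0.03  1.91 -0.    1.2  -0.57]
x [ 0.009  1.    -0.002] y [ 1.    -0.009 -0.003] z [-0.003 -0.002 -1.   ]
tool cm [ 0.13  0.14 -0.17]
```

View pics/s3.png

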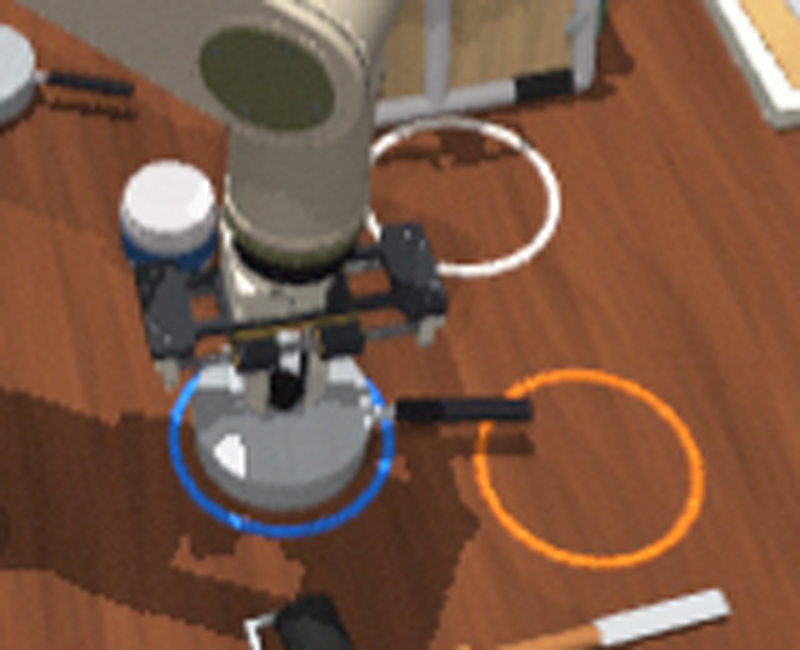

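The pan sits inside the blue ring (crop ~(283,440)) with its knob between the fingers. Releasing and rising.

Call:
carry_out --commands '[[[0, 0, 0, 0], [0, 0, 0, 0], [0, 0, 0, 0], [0, 0, 0, 0], [0, 0, -1, 0], [0, 0, -2, 0], [0, 0, -3, 0], [0, 0, -3, 0], [0, 0, -3, 0], [0, 0, -3, 0], [0, 0, -3, 0], [0, 0, -2, 0], [0, 0, 0, 0], [0, 0, 0, 0]]]' --claw 6

```text
t: 7.68
tool_pos: [0.453, -0.2307, 0.2678]
orientation: [2.226, 2.212, 0.001]
force: [-0.6, 0.4, -0.9]
opening: 0.0599
```

```bash
python3 -c "
from h import *
to((.496,.052,.26))
a=robot.read_camera('side');crop(a,290,100,430,280,4,'s4.png');a=robot.read_camera('top');crop(a,220,70,420,250,4,'t4.png')"
```

```text
t 7.68 pos [ 0.453  -0.2307  0.2678] F [-0.6  0.4 -0.9] op 0.0599 q [-0.57 -0.14  1.69  0.    1.58 -0.57]
x [ 0.007  1.    -0.002] y [ 1.    -0.007  0.003] z [ 0.003 -0.002 -1.   ]
tool cm [28.3   4.11  0.74]
```

View pics/s4.png

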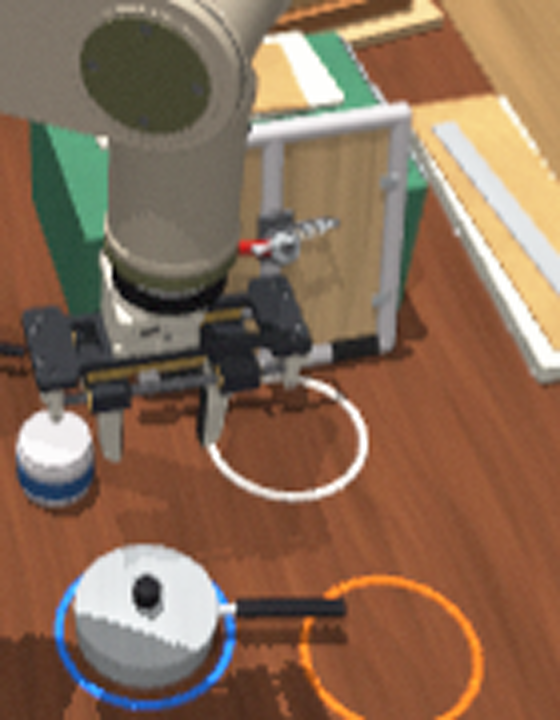

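View pics/t4.png

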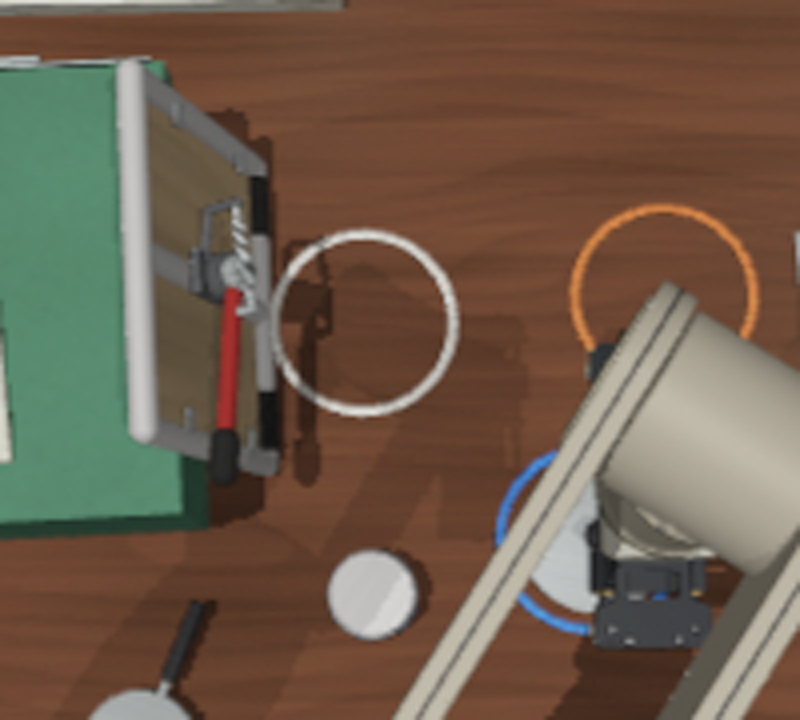

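```bash
python3 -c "
from h import *
print(plane('side',(326.4,248.4),.061))
for p in ((227,432),(225,455),(223,481)): print(plane('top',(220+(p[0]+.5)/4-.5,70+(p[1]+.5)/4-.5),.185))
for p in ((147,308),(148,313),(150,322),(172,312),(195,310)): print(plane('side',(290+(p[0]+.5)/5-.5,100+(p[1]+.5)/5-.5),.183))
"
```

```text
[ 0.45087316 -0.23641097  0.061     ]
[0.51998378 0.04977344 0.185     ]
[0.50320213 0.05132176 0.185     ]
[0.48426951 0.05288016 0.185     ]
[0.48764021 0.05773527 0.183     ]
[0.4872163  0.05243993 0.183     ]
[0.48660037 0.04294983 0.183     ]
[0.50451717 0.05008565 0.183     ]
[0.52138144 0.0488986  0.183     ]
```

Call:
carry_out --commands '[[[2, 0.31, 0, 0], [2, 0.31, 0, 0], [2, 0.31, 0, 0], [2, 0.31, 0, 0], [2, 0.31, 0, 0], [2, 0.31, 0, 0], [2, 0.31, 0, 0], [2, 0.31, 0, 0], [2, 0.31, 0, 0], [2, 0.31, 0, 0], [2, 0.31, 0, 0], [2, 0.31, 0, 0], [2, 0.31, 0, 0], [2, 0.31, 0, 0], [0, 0, 1, 0], [0, 0, 1, 0], [0, 0, 1, 0], [0, 0, 0, 0], [0, 0, 0, 0]]]' --claw 0

```text
t: 9.37
tool_pos: [0.4965, 0.0484, 0.2339]
orientation: [-2.229, -2.211, 0.004]
force: [-0.1, -0.3, -0.5]
opening: 0.0007
```

```bash
python3 -c "
from h import *
to((.499,.051,.212))
a=robot.read_camera('side');crop(a,270,80,430,230,5,'s5.png')"
```

```text
t 9.37 pos [0.4965 0.0484 0.2339] F [-0.1 -0.3 -0.5] op 0.0007 q [-0.01 -0.14  1.76 -0.    1.53  0.  ]
x [ 0.008  1.    -0.   ] y [ 1.    -0.008 -0.003] z [-0.003 -0.    -1.   ]
tool cm [0.26 0.25 2.19]
```

View pics/s5.png

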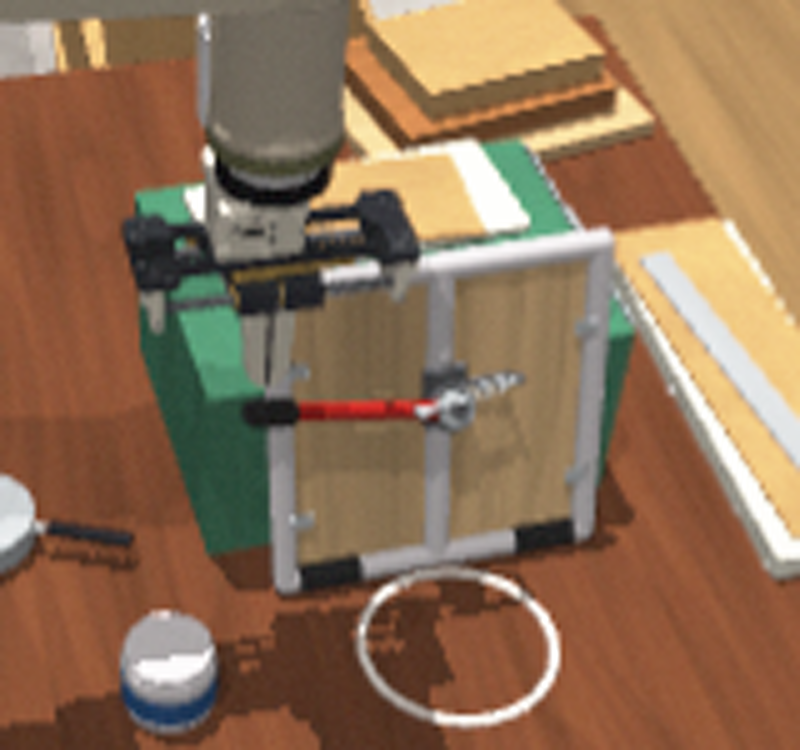

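Closed fingertips (258,380) sit just above the black foot (268,410). Pressing down and out along the swing.

Call:
carry_out --commands '[[[0.2, 0.3, 1, 0], [0, 0, 1, 0], [0, 0, 0.6, 0], [-0.3, 0, 0.65, 0], [-0.47, 0, 0.65, 0], [-0.47, 0, 0.65, 0], [-0.47, 0, 0.65, 0], [-0.47, 0, 0.65, 0], [-0.47, 0.1, 0.65, 0], [-0.47, 0.1, 0.65, 0]]]'

```text
t: 10.25
tool_pos: [0.5027, 0.0194, 0.1636]
orientation: [2.229, 2.213, 0.001]
force: [0.4, 0.5, 1.1]
opening: 0.0003
```

```bash
python3 -c "
from h import *
to((.499,.051,.212))
a=robot.read_camera('side');crop(a,270,80,430,230,5,'s6.png')"
```

```text
t 10.25 pos [0.5027 0.0194 0.1636] F [0.4 0.5 1.1] op 0.0003 q [-0.06 -0.09  1.84 -0.    1.39 -0.06]
x [ 0.007  1.    -0.   ] y [ 1.    -0.007  0.001] z [ 0.001 -0.    -1.   ]
tool cm [ 3.16 -0.39 -4.84]
```

View pics/s6.png

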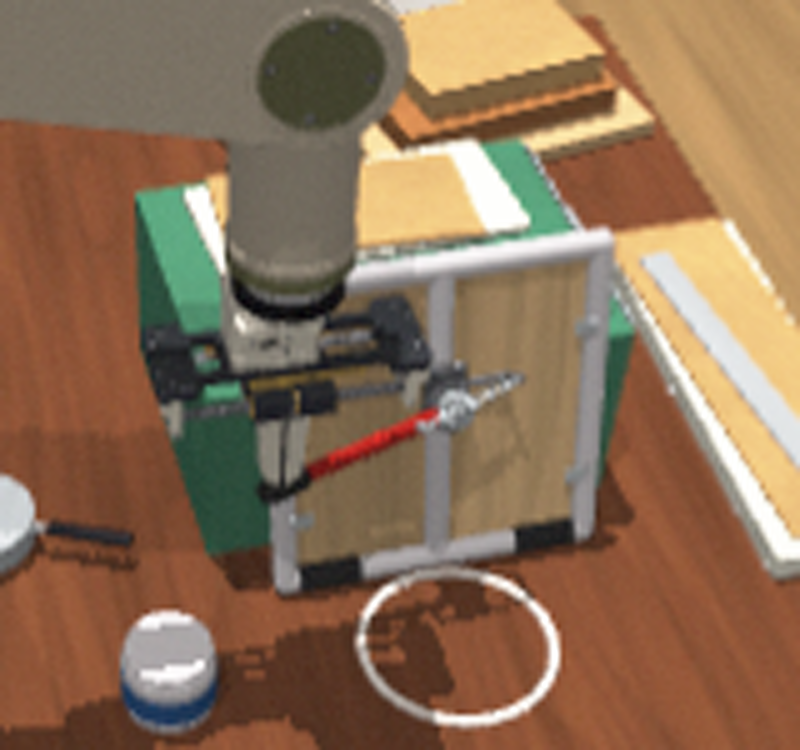

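Call:
carry_out --commands '[[[-0.47, 0.1, 0.65, 0], [-0.47, 0.1, 0.65, 0], [-0.47, 0.1, 0.65, 0], [-0.47, 0.1, 0.65, 0], [-0.47, 0.1, 0.65, 0], [-0.4, 0.1, 0.6, 0], [0, 0, 0, 0], [0, 0, 0, 0], [0, 0, 0, 0]]]'

```text
t: 11.05
tool_pos: [0.5083, -0.0075, 0.1258]
orientation: [2.229, 2.214, 0.0]
force: [0.1, 0.1, 0.4]
opening: 0.0005
```

```bash
python3 -c "
from h import *
to((.499,.051,.212))
a=robot.read_camera('side');crop(a,270,80,430,230,5,'s7.png')"
```

```text
t 11.05 pos [ 0.5083 -0.0075  0.1258] F [0.1 0.1 0.4] op 0.0005 q [-0.12 -0.04  1.86  0.    1.32 -0.11]
x [0.007 1.    0.   ] y [ 1.    -0.007  0.   ] z [ 0.  0. -1.]
tool cm [ 5.84 -0.97 -8.62]
```

View pics/s7.png

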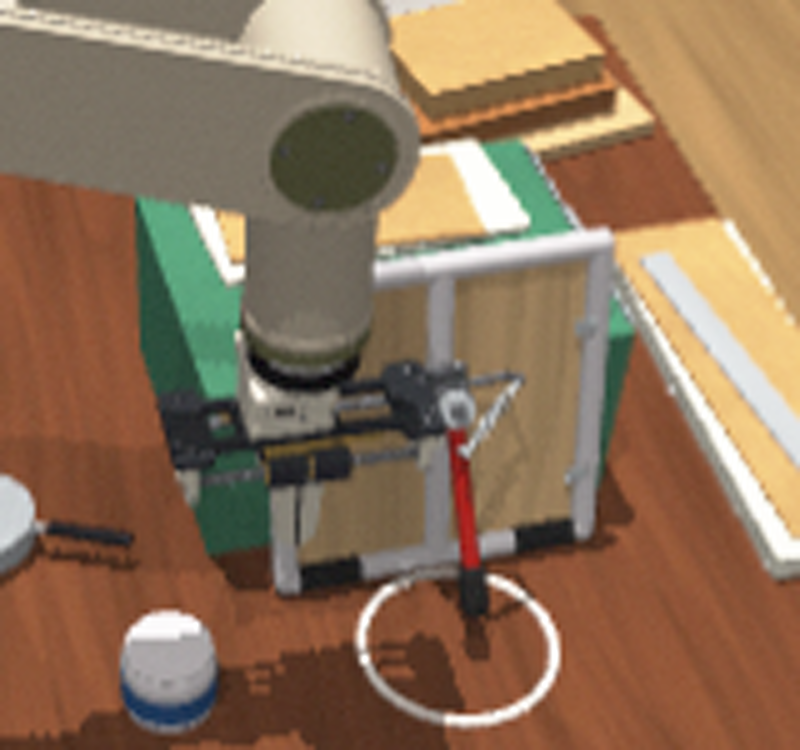

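The kickstand has snapped down: red leg from hub (457,408) to foot (473,600). Backing out and rising.

Call:
carry_out --commands '[[[-1, -1, 0, 0], [-1, -0.5, 0, 0], [0, 0, -2, 0], [0, 0, -3, 0], [0, 0, -3, 0], [0, 0, -3, 0], [0, 0, -3, 0], [0, 0, -3, 0], [0, 0, -3, 0], [0, 0, 0, 0], [0, 0, 0, 0]]]'

```text
t: 12.02
tool_pos: [0.4941, -0.0278, 0.3284]
orientation: [2.226, 2.211, 0.005]
force: [-1.1, -0.1, -1.5]
opening: 0.0002
```

Call:
carry_out --commands '[[[0, 0, 0, 6.5], [0, 0, 0, 6.5], [0, 0, 0, 6.5], [0, 0, 0, 6.5], [0, 0, 0, 6.5], [0, 0, 0, 6.5], [0, 0, 0, 6.5], [0, 0, 0, 6.5], [0, 0, 0, 6.5], [0, 0, 0, 6.5], [0, 0, 0, 6.5], [0, 0, 0, 6.5], [0, 0, 0, 6.5], [0, 0, 0, 5], [0, 0, 0, 0]]]' --claw 6

```text
t: 13.27
tool_pos: [0.4924, -0.0275, 0.3239]
orientation: [-3.141, 0.004, 0.004]
force: [0.2, 0.5, -0.4]
opening: 0.06
```

```bash
python3 -c "
from h import *
to((.62,.104,.30))
a=robot.read_camera('side');cv2.imwrite('pics/s8f.png',a[:,:,::-1]);crop(a,270,80,430,230,5,'s8.png');a=robot.read_camera('top');crop(a,220,70,420,250,4,'t8.png')"
```

```text
t 13.27 pos [ 0.4924 -0.0275  0.3239] F [ 0.2  0.5 -0.4] op 0.06 q [-0.16 -0.18  1.63 -0.    1.69  1.41]
x [ 1.    -0.003 -0.002] y [-0.003 -1.    -0.   ] z [-0.002  0.    -1.   ]
tool cm [ 12.73 -13.18   2.36]
```

View pics/s8.png

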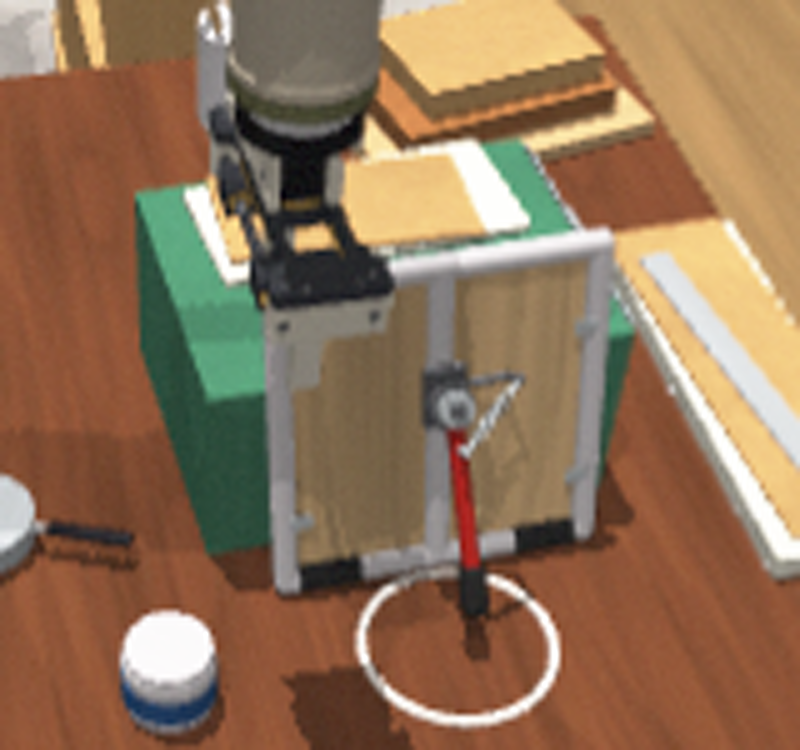

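View pics/t8.png

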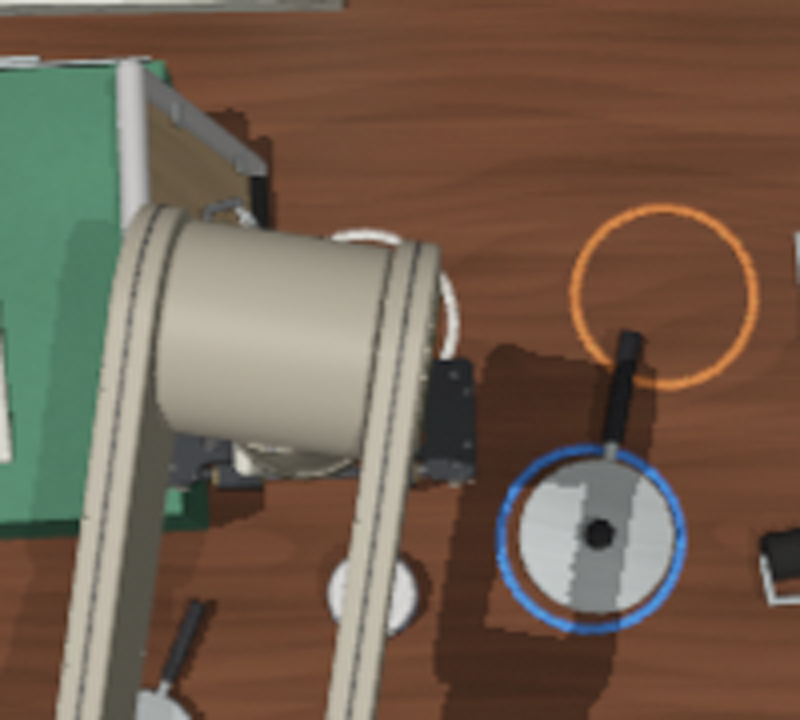

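Call:
carry_out --commands '[[[2.12, -2.2, 0, -1.7], [2.12, -2.2, 0, 0], [2.12, -2.2, 0, 0], [2.12, -2.2, 0, 0], [2.12, -2.2, 0, 0], [2.12, -2.2, 0, 0], [0, 0, 1, 0], [0, 0, 1, 0], [0, 0, 0, 0], [0, 0, 0, 0]]]'

```text
t: 14.2
tool_pos: [0.6156, 0.107, 0.3043]
orientation: [3.141, 0.05, -0.004]
force: [-0.2, -0.4, -0.3]
opening: 0.0598
```

```bash
python3 -c "
from h import *
to((.62,.1035,.256))
a=robot.read_camera('side');crop(a,290,70,420,190,5,'s9.png');a=robot.read_camera('top');crop(a,220,70,320,220,4,'t9.png')
print(proj('side',[.62,.1035,.255]),proj('top',[.62,.1035,.255]))"
```

```text
t 14.2 pos [0.6156 0.107  0.3043] F [-0.2 -0.4 -0.3] op 0.0598 q [ 0.09  0.18  1.3  -0.    1.66  1.63]
x [ 0.999  0.032 -0.003] y [ 0.032 -0.999  0.   ] z [-0.003 -0.001 -1.   ]
tool cm [0.44 0.37 4.83]
[[352.38840391 133.22325763]] [[253.89459885 138.61283537]]
```

View pics/s9.png

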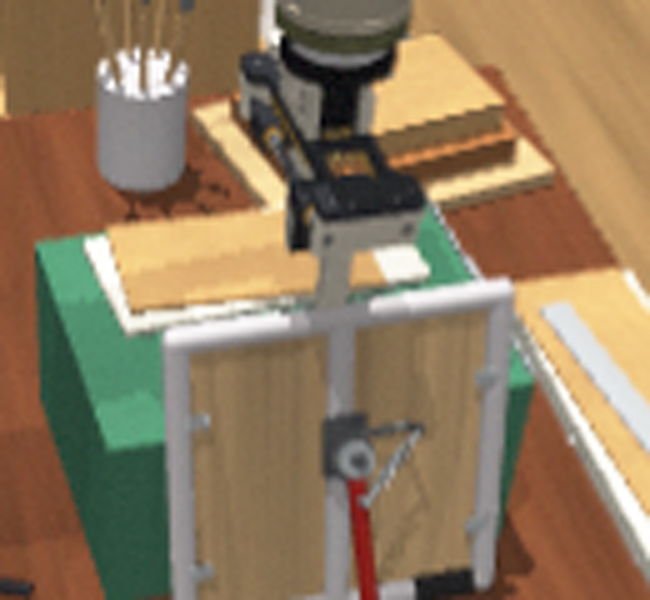

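View pics/t9.png

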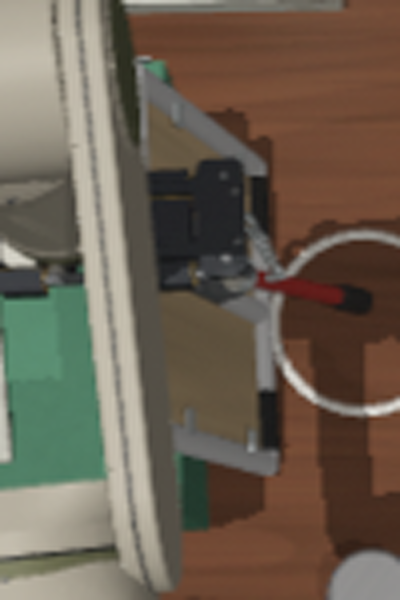

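Call:
carry_out --commands '[[[0.4, 0.3, 1, 0], [0, 0, 1.4, 0], [0, 0, 1.4, 0], [0, 0, 1, 0], [0, 0, 0, 0], [0, 0, 0, 0]]]'

```text
t: 14.8
tool_pos: [0.6199, 0.1049, 0.2559]
orientation: [3.141, 0.049, -0.005]
force: [0.8, 0.3, -0.0]
opening: 0.06
```

```bash
python3 -c "
from h import *
to((.62,.1035,.256))
a=robot.read_camera('side');crop(a,290,70,420,190,5,'s10.png');st()"
```

```text
t 14.8 pos [0.6199 0.1049 0.2559] F [ 0.8  0.3 -0. ] op 0.06 q [ 0.09  0.2   1.37 -0.    1.58  1.63]
x [ 1.     0.031 -0.003] y [ 0.031 -1.     0.   ] z [-0.003 -0.    -1.   ]
tool cm [ 0.    0.14 -0.01]
t 14.85 pos [0.6205 0.1051 0.2572] F [-0.6 -0.3  0.3] op 0.06 q [0.09 0.2  1.36 0.   1.58 1.63]
x [ 1.     0.032 -0.001] y [ 0.032 -1.     0.   ] z [-0.001 -0.    -1.   ]
```

View pics/s10.png

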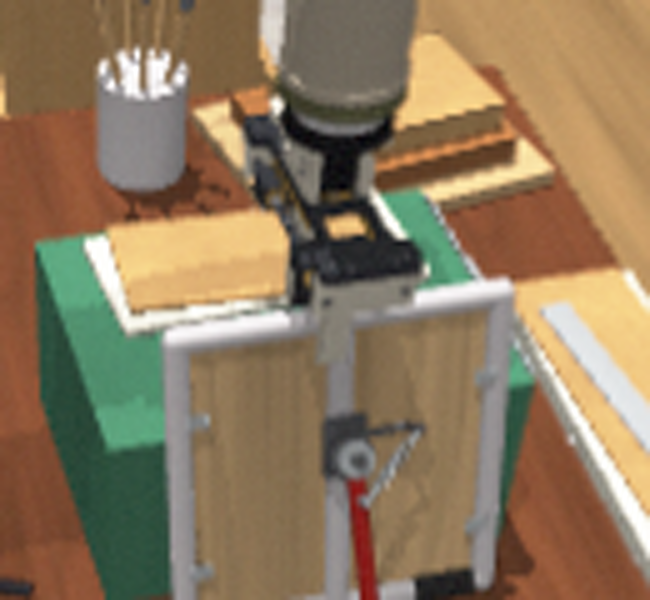

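Call:
carry_out --commands '[[[0, 0.15, 0, 0], [0, 0, 0, 0], [0, 0, 0, 0], [0, 0, 0, 0], [0, 0, 0, 0], [0, 0, 0, 0], [0, 0, 0, 0], [0, 0, 0, 0], [0, 0, 0, 0]]]' --claw 1.2 --grip_force 12

```text
t: 15.6
tool_pos: [0.6209, 0.1033, 0.2577]
orientation: [3.141, 0.049, 0.0]
force: [-0.0, -0.9, 0.4]
opening: 0.0199
```

```bash
python3 -c "
from h import *
to((.62,.042,.263))"
```

```text
t 15.6 pos [0.6209 0.1033 0.2577] F [-0.  -0.9  0.4] op 0.0199 q [ 0.08  0.2   1.36 -0.    1.58  1.62]
x [1.    0.031 0.   ] y [ 0.031 -1.     0.   ] z [ 0. -0. -1.]
tool cm [-0.28  6.13 -0.53]
```

Call:
carry_out --commands '[[[0, 0.5, -0.12, 0], [0, 0.5, -0.11, 0], [0, 0.5, -0.1, 0], [0, 0.5, -0.09, 0], [0, 0.5, -0.08, 0], [0, 0.5, -0.07, 0], [0, 0.5, -0.06, 0], [0, 0.5, -0.05, 0], [0, 0.5, -0.04, 0], [0, 0.5, -0.03, 0], [0, 0, 0, 0], [0, 0, 0, 0]]]'

```text
t: 16.6
tool_pos: [0.6224, 0.0531, 0.265]
orientation: [3.141, 0.048, -0.0]
force: [0.4, 0.8, 1.2]
opening: 0.0196
```

```bash
python3 -c "
from h import *
to((.62,.042,.263))
a=robot.read_camera('side');crop(a,290,80,430,230,5,'s11.png');a=robot.read_camera('top');crop(a,220,70,400,230,4,'t11.png');st()"
```

```text
t 16.6 pos [0.6224 0.0531 0.265 ] F [0.4 0.8 1.2] op 0.0196 q [ 0.    0.19  1.37 -0.    1.59  1.54]
x [ 1.     0.031 -0.   ] y [ 0.031 -1.     0.   ] z [-0. -0. -1.]
tool cm [-0.27  1.11  0.2 ]
t 16.7 pos [0.6224 0.0536 0.265 ] F [ 0.6 -0.5  1.1] op 0.0198 q [ 0.    0.19  1.37 -0.    1.59  1.54]
x [ 1.     0.031 -0.   ] y [ 0.031 -1.     0.   ] z [-0. -0. -1.]
```

View pics/s11.png

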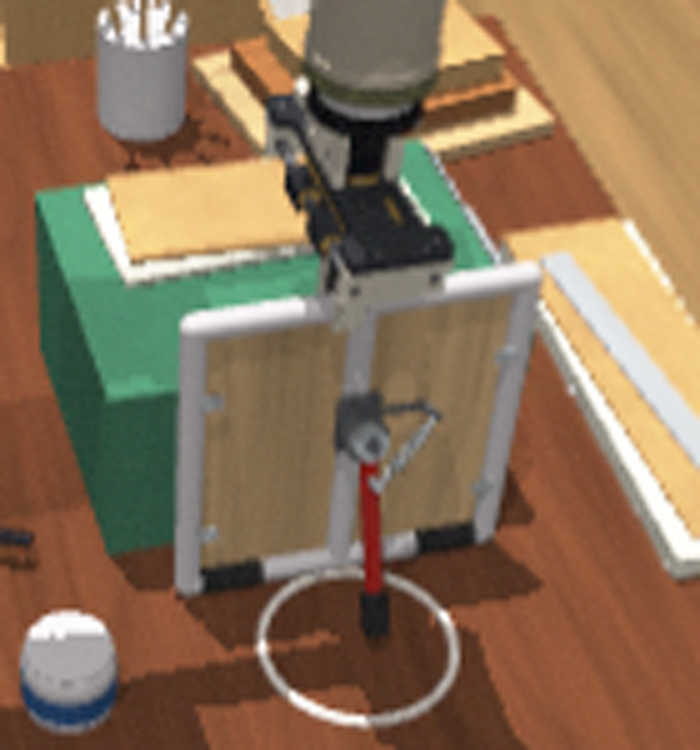

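View pics/t11.png

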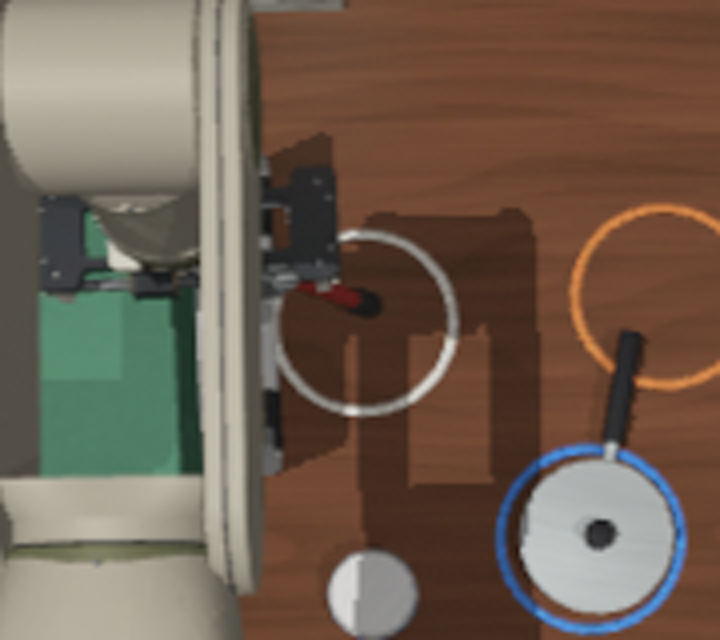

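```bash
python3 -c "
from h import *
S=lambda a,b,o:(290+(a+.5)/5-.5,o+(b+.5)/5-.5)
print('bottom before');[print(plane('side',S(*p,100),.012).round(4)) for p in ((230,471),(445,433))]
print('bottom now');[print(plane('side',S(*p,80),.012).round(4)) for p in ((233,576),(445,538))]
print('top before');[print(plane('side',S(*p,100),.254).round(4)) for p in ((170,190),(340,163),(508,139))]
print('top now');[print(plane('side',S(*p,80),.262).round(4)) for p in ((188,325),(366,300),(537,274))]
"
```

```text
bottom before
[0.5546 0.0384 0.012 ]
[0.7365 0.0441 0.012 ]
bottom now
[0.5556 0.0327 0.012 ]
[0.7348 0.0388 0.012 ]
top before
[0.5124 0.1006 0.254 ]
[0.6407 0.1067 0.254 ]
[0.7714 0.1102 0.254 ]
top now
[0.5139 0.0519 0.262 ]
[0.6435 0.054  0.262 ]
[0.7733 0.0584 0.262 ]
```

```bash
python3 -c "
from h import *
a=robot.read_camera('side');crop(a,315,165,400,215,9,'s12.png');crop(a,315,120,400,170,9,'s13.png')"
```

```text
(no output)
```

View pics/s12.png

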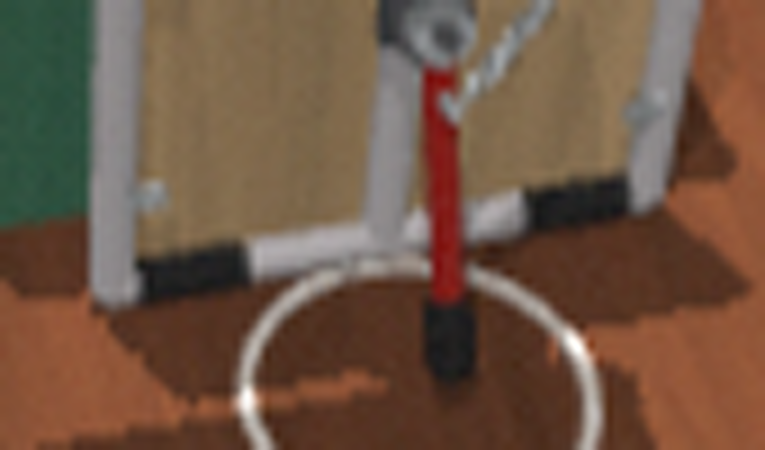

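View pics/s13.png

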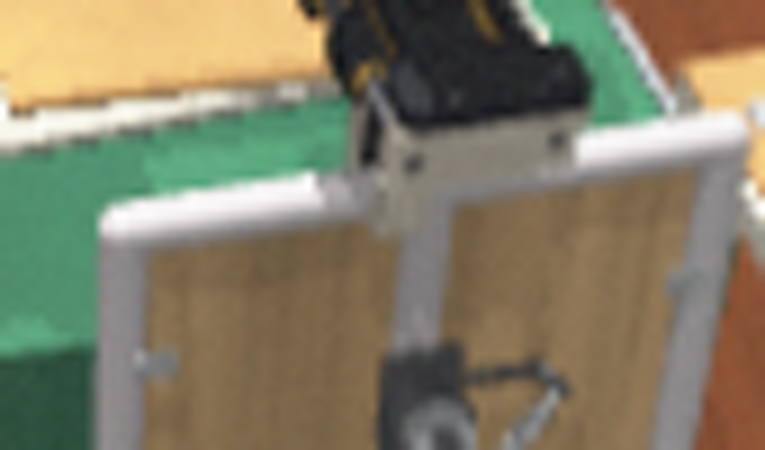

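Call:
carry_out --commands '[[[0, 0.4, -0.02, 0], [0, 0.4, -0.02, 0], [0, 0.4, -0.02, 0], [0, 0.35, 0, 0], [0, 0.3, 0, 0], [0, 0, 0, 0], [0, 0, 0, 0], [0, 0, 0, 0], [0, 0, 0, 0], [0, 0, 0, 0], [0, 0, 0, 0]]]'

```text
t: 17.67
tool_pos: [0.623, 0.0352, 0.2657]
orientation: [3.141, 0.05, -0.0]
force: [0.3, 0.4, 0.5]
opening: 0.0193
```

```bash
python3 -c "
from h import *
st()
a=robot.read_camera('side');cv2.imwrite('pics/s14f.png',a[:,:,::-1]);crop(a,315,120,400,210,8,'s14.png');a=robot.read_camera('top');cv2.imwrite('pics/t14f.png',a[:,:,::-1]);st()"
```

```text
t 17.67 pos [0.623  0.0352 0.2657] F [0.3 0.4 0.5] op 0.0193 q [-0.03  0.18  1.37 -0.    1.59  1.51]
x [ 0.999  0.032 -0.   ] y [ 0.032 -0.999  0.   ] z [-0. -0. -1.]
t 17.77 pos [0.623  0.0352 0.2656] F [0.1 0.3 0.1] op 0.0193 q [-0.03  0.18  1.37  0.    1.59  1.51]
x [ 1.     0.032 -0.   ] y [ 0.032 -1.    -0.   ] z [-0.  0. -1.]
```

View pics/s14.png

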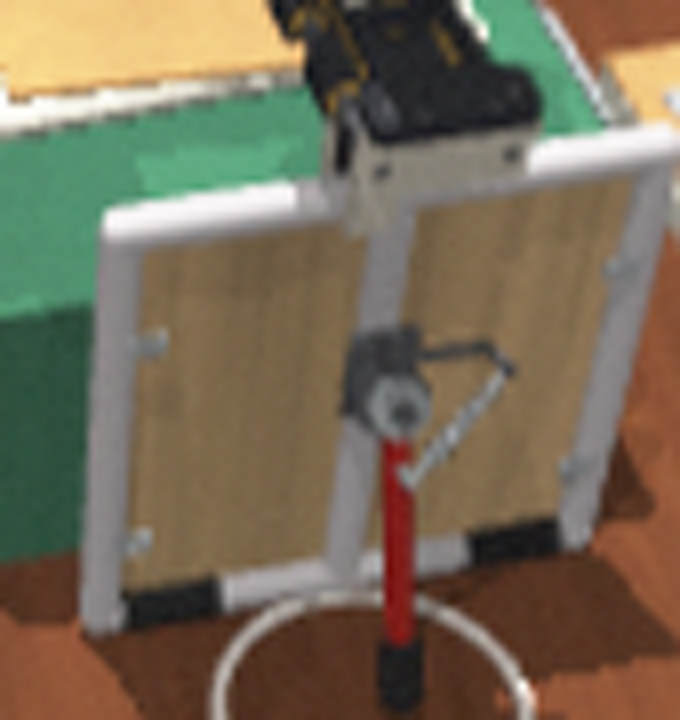

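View pics/t14f.png

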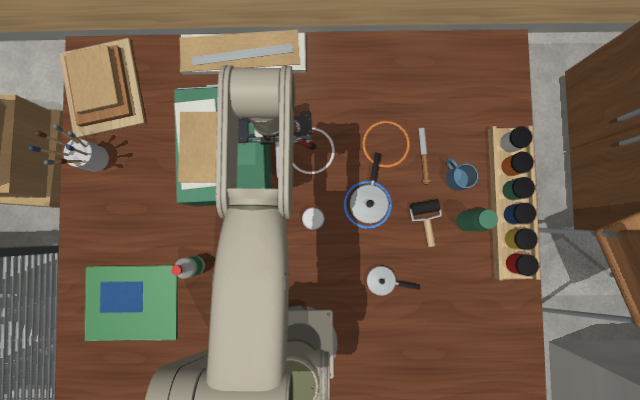

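```bash
python3 -c "
from h import *
S=lambda p:(315+(p[0]+.5)/8-.5,120+(p[1]+.5)/8-.5)
b=[plane('side',S(p),.012) for p in ((172,605),(514,541))]
t=[plane('side',S(p),.262) for p in ((108,225),(390,187),(676,143))]
print(np.round(b,4),np.round(t,4)); bm=(b[0]+b[1])/2; print('lean',(t[1][1]-bm[1])/.25,((t[0]+t[2])/2-bm)[1]/.25, ((t[0]+t[2])/2-bm)[0])
# foot of stand: side pixel rounded end, plane hyp
print('kick foot', [plane('side',S((401,697)),z).round(4) for z in (.012,.03)])
T=(370,203.5); print('knob',plane('top',T,.072))
"
```

```text
[[0.5546 0.0308 0.012 ]
 [0.7356 0.0387 0.012 ]] [[0.5131 0.0356 0.262 ]
 [0.64   0.0363 0.262 ]
 [0.7746 0.0409 0.262 ]]
lean 0.00628970836597631 0.013889354232944573 -0.001291230522511344
kick foot [array([ 0.6488, -0.0488,  0.012 ]), array([ 0.6423, -0.0628,  0.03  ])]
knob [ 0.4485613 -0.2328494  0.072    ]
```

The frame measures plumb to about 0.01 rad. The TCP rose 7.9 mm, as the arc predicts, so it has not lifted, and the other objects have not moved. Handing in.

```bash
python3 -c "
from h import *
robot.close_job(); st()"
```

```text
the job is handed in; nothing more can be done
the job is handed in; nothing more can be done
```

I've handed the job in, with all three steps done by my own measurements; the hand-in itself gives no verdict. I slid the largest pan by its knob onto the blue ring and pressed the kickstand's foot until it snapped down. Then I gripped the top rail about 20 mm to the robot side of its middle, clear of the frame's middle bar, and brought the frame upright.

Last checks, at about 17.8 s of the 69 s allowed:
- **Pan:** the knob is 3–5 mm from the blue ring's centre, and it was never lifted. The two views disagreed by about 4 mm.
- **Kickstand:** it looks fully down, and its foot should be about 12 mm off the table. I judged this from the side view and the frame's geometry, not from a direct height measurement.
- **Frame lean:** about 0.01 rad off plumb (two estimates, 0.006 and 0.014; limit 0.06).
- **Frame height:** the gripper rose 7.9 mm against 7.8 mm expected from the swing, so the frame was not lifted.
- **Frame grip and cabinet:** it is held with a 12 N grip at 19–20 mm opening. The leftover force on the tool was under 0.5 N, and the rail stands well clear of the cabinet.
- **Bottom rail:** it crept about 6 mm away from the cabinet as the frame came upright, a few mm more than rolling alone would give.
- **Other objects:** they looked unmoved in the final top view; I did not measure each one.

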